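# Close the specimen canisters

## Task

The blood draw is over: close both canisters of sample tubes. Gently set the large mint lid on the large mint canister and the small blue lid on the small blue canister, so that each sits level and fully down on the rim, then let go of it. Leave the canisters standing where they are, and do not disturb the two bottles and the tube rack around them.

Things in the scene. Friction and masses are not known exactly. Their poses are not given: they have to be found in the camera images.
- large_canister: open round mint-green canister, loose, 0.5 kg, 110 mm outer diameter, 110 mm tall, wall 4 mm (mouth 102 mm across), full of purple-capped tubes whose tops stay 22 mm below the rim. Origin at the centre of its underside, z up.
- large_canister_rim (a point): centre of the large canister's mouth, level with the top of its rim (110 mm above its underside).
- large_lid_center (a point): the large mint lid: point on its axis, half-way up (26 mm above the collar's underside, 12 mm above the disc's top, 17 mm below the middle of the solid bar). x runs along the bar handle, z up. When the lid is seated this point is 18 mm above the rim.
- small_canister: open round blue canister, loose, 0.35 kg, 84 mm outer diameter, 85 mm tall, wall 4 mm (mouth 76 mm across), full of red-capped tubes whose tops stay 22 mm below the rim. Origin at the centre of its underside, z up.
- small_canister_rim (a point): centre of the small canister's mouth, level with the top of its rim (85 mm above its underside).
- small_lid_center (a point): the small blue lid: point on its axis, half-way up (26 mm above the collar's underside, 12 mm above the disc's top, in the lower half of the knob). z up. When the lid is seated this point is 18 mm above the rim.
- large_lid: large mint lid, loose, 0.16 kg, right way up, 52 mm tall: a 96 mm dia. collar 8 mm deep (3 mm clear of the canister wall, foot chamfered), a 116 mm dia. disc 6 mm thick, a dark mint bar handle 72 mm long, 14 mm wide, 38 mm above the disc; the solid bar is its upper 18 mm, on two end posts. Origin: centre of the collar's underside.
- small_lid: small blue lid, loose, 0.11 kg, right way up, 52 mm tall: a 70 mm dia. collar 8 mm deep (3 mm clear of the canister wall, foot chamfered), a 90 mm dia. disc 6 mm thick, a dark blue upright round knob 28 mm in diameter, 38 mm tall. Origin: centre of the collar's underside.
- pump_bottle: bystander: white pump bottle, 72 mm diameter, 178 mm tall, loose. Origin at the centre of its underside.
- spray_bottle: bystander: brown bottle with white spray top, 60 mm diameter, 140 mm tall, loose. Origin at the centre of its underside.
- tube_rack: bystander: white rack of red, purple and lilac capped tubes, 85 x 200 mm, 94 mm tall, loose. Origin at the centre of its underside.
Mind the look-alikes: they are no part of the job. Leave any red look-alike of the small_lid alone. What is shaped like the large_lid but red is not meant.

How it is judged:
At the end, for the whole second after the job is handed in: Each lid sits on its own canister: centred within 6 mm, down on the rim (within 3 mm of height), level within 0.04 rad; both canisters upright within 0.04 rad and no more than 40 mm from where they began (horizontal distance between large_lid_center and large_canister_rim below 0.006 m and z of large_lid_center in the frame of large_canister_rim between 0.015 and 0.021 m and angle between each of large_lid_center, large_canister_rim, small_lid_center, small_canister_rim's own z axis and vertical below 0.04 rad and distance of each of large_canister, small_canister from where it was at the start of the episode below 0.04 m and horizontal distance between small_lid_center and small_canister_rim below 0.006 m and z of small_lid_center in the frame of small_canister_rim between 0.015 and 0.021 m); the robot touches nothing.
It fails at once if a canister is tipped by more than 20 degrees (angle between any of large_canister, small_canister's own z axis and vertical above 0.35 rad).
It fails at once if a lid is dropped or slammed onto its canister (faster than 0.6 m/s when within about 2 cm of its seat) ((distance between large_lid_center and large_canister_rim below 0.04 m and linear speed of large_lid above 0.6 m/s) or (distance between small_lid_center and small_canister_rim below 0.04 m and linear speed of small_lid above 0.6 m/s)).
It fails at once if a bottle or the rack is pushed more than 40 mm or tipped over (distance of any of pump_bottle, spray_bottle, tube_rack from where it was at the start of the episode above 0.04 m or angle between any of pump_bottle, spray_bottle, tube_rack's own z axis and vertical above 0.4 rad).
It also fails if it takes over 67 s, if anything falls off the work surface, if the arm or the gripper's body presses on something with over 40 N, if the wrist force passes 120 N, or if a joint passes its speed limit or range.

## Robot

A 7-joint arm with a two-finger parallel gripper is mounted at the origin on the work surface. World frame = base frame: x ahead of the robot, y to its left, z up, the work surface at z = 0. Lengths are in m, angles in rad, forces in N, time in s.
With the tool pointing down it reaches from about 0.35 to 0.9 m from the base axis. Payload 7.2 kg.
Tool frame: the origin (TCP) lies midway between the tips of the shut fingers; the grasp point (between the pads) lies tcp_to_grasp behind it (tcp_to_grasp is the distance from the TCP to the grasp point, in m); y points along the fingers, x is the direction in which the jaws open and shut, and the axes are right-handed (so a half turn about y gives the same grasp; the last joint's range is limited). The gripper opens to 85 mm and grips with 20 to 120 N. Pads are 22 mm wide; open, the fingers measure 114 mm over their backs; the gripper's body (76 mm by 85 mm) begins 54 mm behind the grasp point. The pads swing forward as they close: fully open they stand 13 mm farther back than shut.
Start: joints at [-1.321, 0.411, -0.013, 1.596, 0.006, 1.134, -0.082], TCP at [0.195, 0.594, 0.231] pointing down, gripper open.
Joint ranges: [-2.95, 2.95], [-0.29, 1.99], [-1.47, 1.44], [0.14, 2.54], [-1.03, 4.17], [0.13, 1.85], [-2.86, 2.86]. Speed limits (rad/s): [2.39, 2.39, 3.01, 3.01, 3.14, 3.14, 3.14].

## Interface

Orientations are given as [roll, pitch, yaw] about the fixed x, y, z axes, in that order (R = Rz(yaw) Ry(pitch) Rx(roll)).
In Python, from workcell import observe, get_image, sign_off, recognise, outline_of, tcp_to_grasp gives the robot as it stands. The module is installed in compiled form; this text tells all that it offers.
- The arm moves only by the tool step_arm, never from a script. Its argument "motion" is a list of rows, each an object of numbers: "ax", "ay", "az": the turn, a rotation vector about the tool's x, y, z in rad; "tx", "ty", "tz": the shift along the tool's x, y, z in mm; "jaw": the opening, from 0 (shut) to 1 (fully open). In form: [{"ax": .., "ay": .., "az": .., "tx": .., "ty": .., "tz": .., "jaw": ..}, ...]. A call has 1 to 20 rows; each row is the pose to reach, as a shift and turn from the pose commanded when the call began, along the tool's axes at that moment; what a row does not reach only later rows make up. A row lasts 1/10 s, in which the tool goes at most 50 mm and 8.59 degrees, less where a joint would pass 70% of its speed; a pose out of reach is approached as far as the arm can. A call with a gripper value outside its range is refused whole. The fingers move at their own pace and stop on an object; "force" is the grip in N (left out, the last holds). Time passes only in rows, so rows that repeat a pose let the fingers close. It gives the time, the measured TCP pose, the force and the opening at its end, in the units of the state.
- observe(): the state, without advancing time (a new reading comes with each control period).
- get_image(name): name is "scene" or "top" or "wrist"; returns a dict with "frame" (420x560x3 uint8, red, green, blue), "depth" (420x560 float32, m along the optical axis (not along the pixel's ray), 0 where there is no reading), "fx", "fy", "cx", "cy" (pixels), "R" (3x3) and "t" (3): a world point X has camera coordinates R X + t. Camera axes: x right, y down, z forward; pixel columns grow to the right and rows downward; lengths in m; the calibration is good to about 2 mm. A picture is of the moment at which its call begins.
- sign_off(): hands the job in, once; it reports no verdict.
Trained networks look in the newest picture that a camera, given by its name, has taken for a name from the list of things; names that differ only in an ending like _2 or _b are one class to them, and where a whole thing is asked for, a point or a joint stands for the part that bears it (a point fixed in the world has none). Each returns a list of dicts, best first, with "p" (0 to 1); they miss things now and then, are a little off and sometimes report something else, mostly with a low value. They report only what shows in the picture. A call takes as long as a camera call. They do not tell look-alikes from the thing itself.
- recognise(camera, target): "rect" ([centre column, centre row, width, height] in pixels, round what is visible of it).
- outline_of(camera, target): "pixels" (420x560 bool, what is visible of it) and "rect" ([centre column, centre row, width, height] in pixels, round what is visible of it).
The state is a dict: "clock": time; "joints": joint angles; "joint_velocities": joint speeds; "effort": joint torques, N m; "tool_pos": TCP position; "tcp_rot": TCP orientation; "force": force on the tool from outside, world axes, zero at the start; "torque": the same for the moment, N m; "width": finger opening in m.
Only numpy, scipy, OpenCV 4.12 (cv2) and the standard library are available. Lean on these libraries where they do the work, as an engineer would, in place of code of your own. Each camera call takes 0.05 s, during which the arm holds its last target.

## Working session

There is one attempt and no reset: what is moved stays moved. The work goes in short steps, Python scripts to look and compute and a tool call to move; the robot and the scene stay as the last step left them, time stands still between calls to the robot, and variables do not carry over. Pictures are saved under pics/ and viewed, and the job is handed in when it is done.

Besides the shell and the picture viewer there is one more tool, called after "Request:" as name([rows], argument=value, ...), one row to a line, values as JSON. step_arm: Moves the arm, as the interface text tells. Its arguments: {"type":"object","properties":{"motion":{"type":"array","items":{"type":"object","properties":{"ax":{"type":"number"},"ay":{"type":"number"},"az":{"type":"number"},"tx":{"type":"number"},"ty":{"type":"number"},"tz":{"type":"number"},"jaw":{"type":"number"}}}},"force":{"type":"number"}},"required":["motion"]}

```bash
mkdir -p pics
python3 - <<'E'
from workcell import *
import cv2,numpy as np
print(observe(), tcp_to_grasp)
for n in ['scene','top','wrist']:
    g=get_image(n); cv2.imwrite(f'pics/a_{n}.png',g['frame'][:,:,::-1]); np.savez(f'pics/a_{n}.npz',**g)
    print(n,g['fx'],g['cx'],g['cy'],g['R'].round(3).tolist(),g['t'])
E
```

```text
{'clock': 0.0, 'joints': array([-1.32120756,  0.41188707, -0.01271992,  1.5970449 ,  0.00558897,
        1.13429231, -0.08220403]), 'joint_velocities': array([-2.61269173e-04, -1.90916164e-04, -2.76410925e-03, -1.77563348e-04,
        4.75747900e-04,  1.19228933e-03, -4.94265684e-05]), 'effort': array([-9.93836802e-04, -6.00628209e+01,  6.81444202e-01, -2.99415690e+01,
        1.37407595e-02,  1.04866715e-02,  4.30491866e-05]), 'tool_pos': array([0.19516917, 0.5932261 , 0.23046067]), 'tcp_rot': array([-1.57089644,  0.00159302,  1.25303065]), 'force': array([ 0.16575971, -0.31069144,  0.05477819]), 'torque': array([ 0.01436794, -0.0068534 , -0.00142724]), 'width': 0.0855273577811365} 0.0187
scene 524.804300288912 281.60524119396985 216.06233382455252 [[-0.806, 0.592, -0.001], [0.447, 0.607, -0.656], [-0.388, -0.529, -0.754]] [ 0.50395417 -0.19953057  1.89870707]
top 492.85406046175444 274.9966625257134 214.90978297569828 [[-0.027, -1.0, -0.001], [-0.984, 0.027, -0.178], [0.178, -0.004, -0.984]] [0.02049443 0.63584013 1.27036451]
wrist 363.53614669016 279.1231032313164 208.56492514959888 [[0.313, 0.95, -0.001], [0.9, -0.296, 0.319], [0.303, -0.101, -0.948]] [-0.62460804 -0.04085088  0.38072924]
```

View pics/a_scene.png

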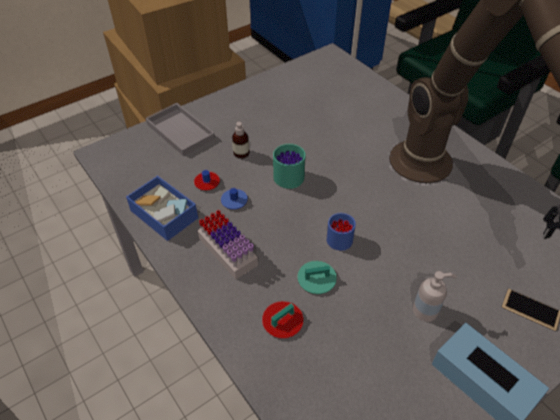

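View pics/a_top.png

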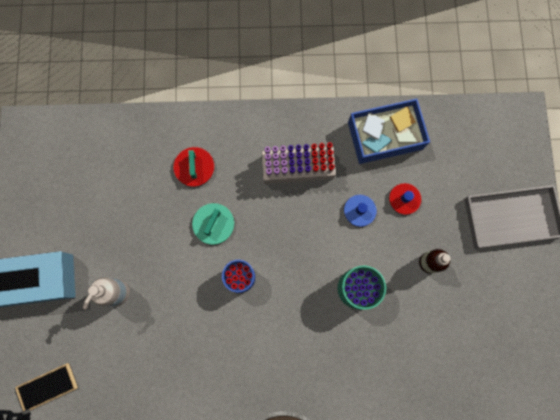

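View pics/a_wrist.png

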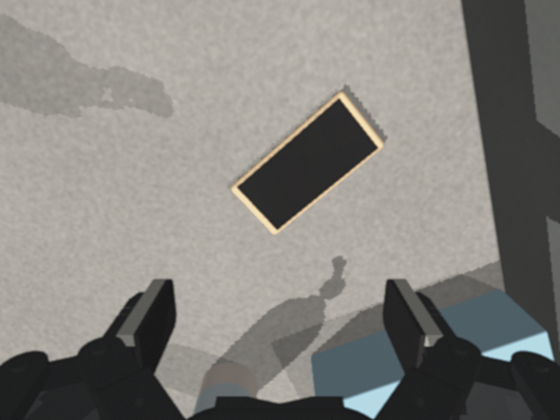

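```bash
cat > h.py <<'E'
import numpy as np, cv2
from workcell import *
from scipy.spatial.transform import Rotation as Ro
def pix2z(g,uv,z):
    uv=np.atleast_2d(uv).astype(float)
    d=np.c_[(uv[:,0]-g['cx'])/g['fx'],(uv[:,1]-g['cy'])/g['fy'],np.ones(len(uv))]@g['R']
    c=-g['R'].T@g['t']; s=(z-c[2])/d[:,2]
    return c+d*s[:,None]
def cloud(g,m):
    v,u=np.nonzero(m&(g['depth']>0)); D=g['depth'][v,u]
    P=np.c_[(u-g['cx'])/g['fx']*D,(v-g['cy'])/g['fy']*D,D]
    return (P-g['t'])@g['R']
def proj(g,X):
    c=np.atleast_2d(X)@g['R'].T+g['t']; return np.c_[c[:,0]/c[:,2]*g['fx']+g['cx'],c[:,1]/c[:,2]*g['fy']+g['cy']]
def fitc(P):
    # robust circle
    from scipy.optimize import least_squares
    c=P.mean(0); r=least_squares(lambda p:np.hypot(P[:,0]-p[0],P[:,1]-p[1])-p[2],[*c,.05],loss='soft_l1',f_scale=.002)
    return r.x
def show(g,name): cv2.imwrite(name,g['frame'][:,:,::-1])
E
python3 - <<'E'
from h import *
for cam in ['top','scene']:
  g=get_image(cam)
  for n in ['large_lid','small_lid','large_canister','small_canister','pump_bottle','spray_bottle','tube_rack']:
    for o in outline_of(cam,n)[:3]:
        P=cloud(g,o['pixels'])
        if len(P)<10: continue
        lo,hi=P.min(0),np.percentile(P,98,axis=0)
        print(cam,n,round(o['p'],2),np.round(o['rect']),'mean',P.mean(0).round(3),'lo',np.percentile(P,2,axis=0).round(3),'hi',hi.round(3))
        if 'lid' in n: 
            z=.014
        elif 'large_c' in n: z=.11
        elif 'small_c' in n: z=.085
        else: continue
        c,_=cv2.findContours(o['pixels'].astype(np.uint8),0,1); c=max(c,key=cv2.contourArea)[:,0]
        if 'lid' in n: Q=pix2z(g,c,z)[:,:2]
        else:
            Q=P[np.abs(P[:,2]-z)<.006][:,:2]
        if len(Q)>8:print('   circ',fitc(Q).round(4),len(Q))
E
```

```text
top large_lid 0.93 [191. 168.  36.  34.] mean [0.79  0.232 0.018] lo [0.739 0.18  0.006] hi [0.844 0.284 0.054]
   circ [0.7916 0.2323 0.0566] 112
top large_lid 0.4 [360. 210.  28.  29.] mean [ 0.651 -0.231  0.019] lo [ 0.612 -0.271  0.009] hi [ 0.692 -0.194  0.055]
   circ [ 0.6525 -0.2322  0.0424] 85
top small_lid 0.83 [358. 210.  34.  38.] mean [ 0.649 -0.233  0.017] lo [ 0.609 -0.273 -0.002] hi [ 0.693 -0.193  0.054]
   circ [ 0.6502 -0.2338  0.0449] 91
top small_lid 0.76 [405. 199.  25.  35.] mean [ 0.681 -0.36   0.019] lo [ 0.643 -0.401  0.008] hi [ 0.722 -0.323  0.054]
   circ [ 0.6826 -0.3613  0.0428] 86
top large_canister 0.72 [360. 288.  50.  41.] mean [ 0.437 -0.215  0.068] lo [ 0.387 -0.265  0.001] hi [ 0.488 -0.16   0.112]
   circ [ 0.4375 -0.2139  0.0527] 237
top small_canister 0.55 [238. 275.  35.  34.] mean [0.477 0.107 0.05 ] lo [0.438 0.066 0.001] hi [0.514 0.144 0.088]
   circ [0.4763 0.105  0.0397] 151
top small_canister 0.4 [361. 287.  47.  41.] mean [ 0.437 -0.216  0.068] lo [ 0.387 -0.265  0.001] hi [ 0.488 -0.16   0.112]
   circ [ 0.4379 -0.2145  0.0355] 603
t
[... 1377 characters left out ...]
005] hi [0.519 0.146 0.087]
   circ [0.4777 0.1052 0.0397] 129
scene small_canister 0.4 [228. 244.  58.  69.] mean [ 0.794 -0.045  0.067] lo [ 0.749 -0.151  0.008] hi [0.83  0.036 0.098]
   circ [ 0.7887 -0.0567  0.0516] 472
scene pump_bottle 0.92 [435. 298.  42.  49.] mean [0.459 0.45  0.093] lo [0.383 0.382 0.   ] hi [0.482 0.478 0.178]
scene spray_bottle 0.58 [241. 142.  18.  36.] mean [ 0.508 -0.41   0.066] lo [ 0.412 -0.547 -0.002] hi [ 0.533 -0.386  0.139]
scene tube_rack 0.77 [227. 243.  59.  70.] mean [ 0.795 -0.044  0.066] lo [ 0.749 -0.149  0.008] hi [0.83  0.036 0.098]
scene tube_rack 0.56 [342. 230.  30.  39.] mean [0.484 0.111 0.055] lo [0.438 0.067 0.006] hi [0.519 0.146 0.087]
```

Run:
```python
import cv2
im=cv2.imread('pics/a_top.png')[140:330,160:470]; cv2.imwrite('pics/b_crop.png',cv2.resize(im,None,fx=2.5,fy=2.5,interpolation=2))
```

```text
(no output)
```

View pics/b_crop.png

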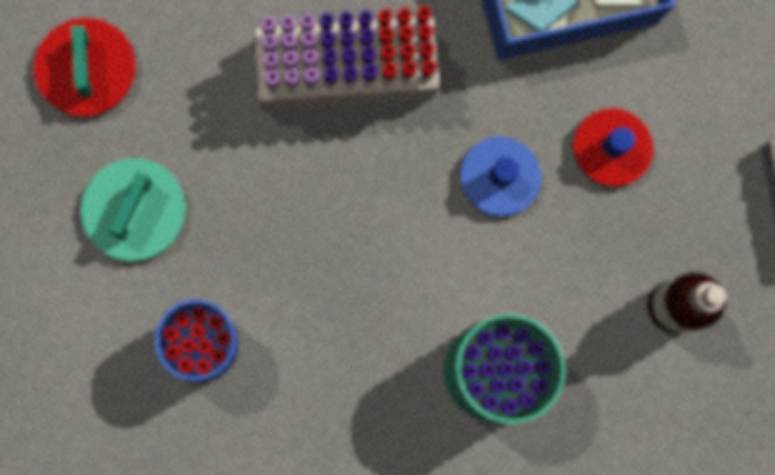

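```bash
cat >> h.py <<'E'
def togo(p,yaw,pc=None,Rc=None):
    s=observe()
    if pc is None: pc=s['tool_pos']
    if Rc is None: Rc=Ro.from_euler('xyz',s['tcp_rot'])
    best=None
    for y in (yaw,yaw+np.pi,yaw-np.pi):
        a=(Rc.inv()*Ro.from_euler('xyz',[-np.pi/2,0,y])).as_rotvec()
        if best is None or np.linalg.norm(a)<np.linalg.norm(best): best=a
    t=Rc.inv().apply(np.array(p)-pc)*1000
    print('t(mm)',t.round(1),'a',best.round(4),'ndeg',np.degrees(np.linalg.norm(best)).round(1),'j7',s['joints'][6].round(2))
E
python3 - <<'E'
from h import *
for cam in ['top','scene']:
  g=get_image(cam)
  P=cloud(g,g['depth']>0)
  hsv=cv2.cvtColor(g['frame'],cv2.COLOR_RGB2HSV)[g['depth']>0]
  for nm,c,r in [('L',(.627,.18),.065),('S',(.652,-.233),.05)]:
    d=np.hypot(P[:,0]-c[0],P[:,1]-c[1])
    m=(d<r)&(P[:,2]>.046)&(P[:,2]<.058)
    Q=P[m]; w,v=np.linalg.eigh(np.cov(Q[:,:2].T))
    print(cam,nm,len(Q),Q.mean(0).round(4),'mid',((Q.max(0)+Q.min(0))/2).round(4),'ang',np.arctan2(v[1,1],v[0,1]).round(3),'sd',np.sqrt(w).round(4))
    lo=(d<r)&(P[:,2]>.009)&(P[:,2]<.02); A=P[lo][:,:2]
    print('  disc mid',(A.min(0)+A.max(0))/2,(A.max(0)-A.min(0)))
  print(np.median(P[(np.abs(P[:,0]-.55)<.03)&(np.abs(P[:,1])<.05)][:,2]))
togo([.627,.18,.25],0)
E
```

```text
top L 143 [0.6266 0.1771 0.0514] mid [0.6271 0.1775 0.0516] ang 2.7 sd [0.0042 0.0207]
  disc mid [0.62645674 0.17700008] [0.11349708 0.11485075]
top S 78 [ 0.6521 -0.2318  0.0517] mid [ 0.653  -0.2318  0.052 ] ang 2.667 sd [0.0069 0.0072]
  disc mid [ 0.6533919 -0.2330706] [0.08903116 0.08820706]
-0.00016993671815023945
scene L 115 [0.6276 0.1778 0.0512] mid [0.6273 0.1781 0.052 ] ang 2.667 sd [0.0047 0.0208]
  disc mid [0.62724344 0.17706772] [0.11502995 0.11376309]
scene S 44 [ 0.6544 -0.2319  0.0517] mid [ 0.6541 -0.2333  0.0518] ang 1.159 sd [0.0072 0.0088]
  disc mid [ 0.65272521 -0.23323834] [0.08746538 0.09117218]
-7.722273212571169e-05
t(mm) [-258.1  -18.7 -539.4] a [-1.000e-04  1.253e+00  1.000e-04] ndeg 71.8 j7 -0.08
```

Run:
```python
from h import *
togo([.627,.1775,.231],1.12)
togo([.627,.1775,.14],1.12)
g=get_image('wrist'); c=-g['R'].T@g['t']; s=observe()
print(Ro.from_euler('xyz',s['tcp_rot']).inv().apply(c-s['tool_pos']))
```

```text
t(mm) [-2.605e+02  3.000e-01 -5.401e+02] a [-0.00e+00  1.33e-01  1.00e-04] ndeg 7.6 j7 -0.08
t(mm) [-260.5   91.3 -540.1] a [-0.00e+00  1.33e-01  1.00e-04] ndeg 7.6 j7 -0.08
[ 0.00043853 -0.14244058  0.08261411]
```

Request:
step_arm([
  {"tx":-10,"ty":-15,"tz":-15,"ay":0.01,"jaw":1},
  {"tx":-30,"ty":-40,"tz":-55,"ay":0.03,"jaw":1},
  {"tx":-50,"ty":-50,"tz":-100,"ay":0.05,"jaw":1},
  {"tx":-70,"ty":-50,"tz":-145,"ay":0.07,"jaw":1},
  {"tx":-92,"ty":-50,"tz":-190,"ay":0.09,"jaw":1},
  {"tx":-113,"ty":-50,"tz":-235,"ay":0.11,"jaw":1},
  {"tx":-135,"ty":-50,"tz":-280,"ay":0.133,"jaw":1},
  {"tx":-157,"ty":-40,"tz":-325,"ay":0.133,"jaw":1},
  {"tx":-178,"ty":-25,"tz":-370,"ay":0.133,"jaw":1},
  {"tx":-200,"ty":-5,"tz":-415,"ay":0.133,"jaw":1},
  {"tx":-220,"ty":15,"tz":-455,"ay":0.133,"jaw":1},
  {"tx":-238,"ty":35,"tz":-493,"ay":0.133,"jaw":1},
  {"tx":-252,"ty":50,"tz":-522,"ay":0.133,"jaw":1},
  {"tx":-260,"ty":60,"tz":-540,"ay":0.133,"jaw":1},
  {"tx":-260.5,"ty":60,"tz":-540,"ay":0.133,"jaw":1},
  {"tx":-260.5,"ty":60,"tz":-540,"ay":0.133,"jaw":1},
], force=40)

```text
invalid input
```

Run:
```python
from h import *
g=get_image('wrist'); show(g,'pics/c_wrist.png')
P=cloud(g,g['depth']>0); c=(.627,.178)
d=np.hypot(P[:,0]-c[0],P[:,1]-c[1]); m=(d<.05)&(P[:,2]>.046)&(P[:,2]<.058)
Q=P[m]; w,v=np.linalg.eigh(np.cov(Q[:,:2].T)); 
print(len(Q),Q.mean(0).round(4),'ang',np.arctan2(v[1,1],v[0,1]).round(3),np.sqrt(w).round(4)); r=cv2.minAreaRect((Q[:,:2]*1000).astype(np.float32)); print(r)
s=observe(); print(s['clock'],s['tool_pos'],s['tcp_rot'])
```

```text
0 [nan nan nan] ang nan [nan nan]
((0.0, 0.0), (0.0, 0.0), 0.0)
1.15 [0.19532414 0.59369067 0.23130278] [-1.57082380e+00 -1.16625976e-05  1.25301610e+00]
  avg = a.mean(axis, **keepdims_kw)
  ret = um.true_divide(
<stdin>:5: RuntimeWarning: Degrees of freedom <= 0 for slice
  c *= np.true_divide(1, fact)
  c *= np.true_divide(1, fact)
<stdin>:6: RuntimeWarning: Mean of empty slice.
```

View pics/c_wrist.png

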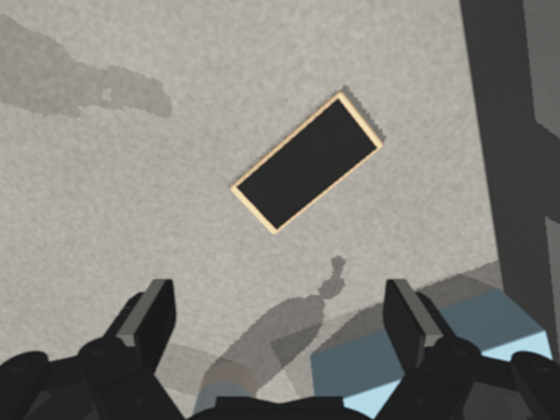

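The call was refused and the arm hasn't moved; the wrist view is unchanged. I'll send it again with all seven fields in each row.

Request:
step_arm([
  {"ax":0,"ay":0.01,"az":0,"tx":-10,"ty":-15,"tz":-15,"jaw":1},
  {"ax":0,"ay":0.03,"az":0,"tx":-30,"ty":-35,"tz":-50,"jaw":1},
  {"ax":0,"ay":0.05,"az":0,"tx":-50,"ty":-50,"tz":-92,"jaw":1},
  {"ax":0,"ay":0.07,"az":0,"tx":-70,"ty":-50,"tz":-137,"jaw":1},
  {"ax":0,"ay":0.09,"az":0,"tx":-90,"ty":-50,"tz":-182,"jaw":1},
  {"ax":0,"ay":0.11,"az":0,"tx":-111,"ty":-50,"tz":-227,"jaw":1},
  {"ax":0,"ay":0.133,"az":0,"tx":-132,"ty":-50,"tz":-272,"jaw":1},
  {"ax":0,"ay":0.133,"az":0,"tx":-153,"ty":-40,"tz":-316,"jaw":1},
  {"ax":0,"ay":0.133,"az":0,"tx":-174,"ty":-25,"tz":-358,"jaw":1},
  {"ax":0,"ay":0.133,"az":0,"tx":-195,"ty":-5,"tz":-400,"jaw":1},
  {"ax":0,"ay":0.133,"az":0,"tx":-215,"ty":15,"tz":-440,"jaw":1},
  {"ax":0,"ay":0.133,"az":0,"tx":-233,"ty":35,"tz":-480,"jaw":1},
  {"ax":0,"ay":0.133,"az":0,"tx":-250,"ty":50,"tz":-515,"jaw":1},
  {"ax":0,"ay":0.133,"az":0,"tx":-260,"ty":60,"tz":-538,"jaw":1},
  {"ax":0,"ay":0.133,"az":0,"tx":-260.5,"ty":60,"tz":-540,"jaw":1},
  {"ax":0,"ay":0.133,"az":0,"tx":-260.5,"ty":60,"tz":-540,"jaw":1},
], force=40)

```text
clock: 2.75
tool_pos: [0.6272, 0.1761, 0.1718]
tcp_rot: [-1.571, 0.0, 1.118]
force: [0.0, -0.6, 0.3]
width: 0.0857
```

```bash
cat >> h.py <<'E'
def lidtop(cam,c,r=.05,zlo=.046,zhi=.058,fn=None):
    g=get_image(cam)
    if fn: show(g,fn)
    P=cloud(g,g['depth']>0)
    d=np.hypot(P[:,0]-c[0],P[:,1]-c[1]); Q=P[(d<r)&(P[:,2]>zlo)&(P[:,2]<zhi)]
    if len(Q)<5: print('few',len(Q)); return g,Q
    w,v=np.linalg.eigh(np.cov(Q[:,:2].T))
    print(cam,len(Q),Q.mean(0).round(4),'ang',np.arctan2(v[1,1],v[0,1]).round(3),'sd',np.sqrt(w).round(4),'rect',cv2.minAreaRect((Q[:,:2]*1000).astype(np.float32)))
    return g,Q
def st():
    s=observe(); print('clock',s['clock'],s['tool_pos'].round(4),s['tcp_rot'].round(4),'w',s['width'].round(4),'f',s['force'].round(2))
E
python3 - <<'E'
from h import *
lidtop('wrist',(.627,.178),fn='pics/d_wrist.png'); st()
E
```

```text
wrist 1691 [0.6225 0.1788 0.0516] ang 2.696 sd [0.004  0.0207] rect ((624.2160034179688, 177.84768676757812), (13.681612968444824, 71.6309814453125), 64.43421173095703)Traceback (most recent call last):
  File "<stdin>", line 2, in <module>
  File "h.py", line 41, in st
    s=observe(); print('clock',s['clock'],s['tool_pos'].round(4),s['tcp_rot'].round(4),'w',s['width'].round(4),'f',s['force'].round(2))
                                                                                           ^^^^^^^^^^^^^^^^
AttributeError: 'float' object has no attribute 'round'
```

View pics/d_wrist.png

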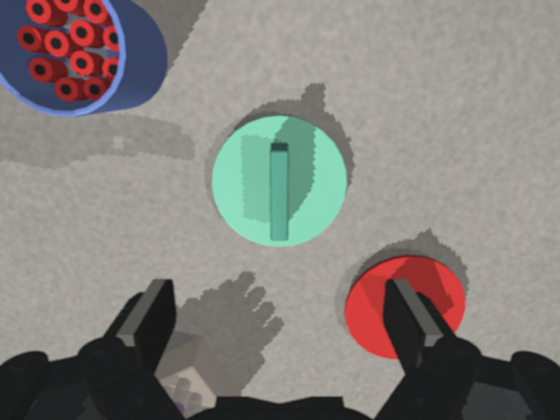

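```bash
sed -i "s/s\['width'\].round(4)/round(float(s['width']),4)/" h.py
python3 - <<'E'
from h import *
st(); togo([.626,.1778,.0245],1.124)
E
```

```text
clock 2.8 [0.6267 0.1777 0.1722] [-1.5707e+00 -9.0000e-04  1.1196e+00] w 0.0858 f [-1.3  -0.19 -0.07]
t(mm) [ -0.3 147.7   0.7] a [-0.0001 -0.0044  0.0009] ndeg 0.3 j7 0.88
```

Request:
step_arm([
  {"ax":0,"ay":-0.004,"az":0,"tx":0,"ty":20,"tz":0.5,"jaw":0.8},
  {"ax":0,"ay":-0.004,"az":0,"tx":0,"ty":50,"tz":0.5,"jaw":0.7},
  {"ax":0,"ay":-0.004,"az":0,"tx":0,"ty":85,"tz":0.5,"jaw":0.6},
  {"ax":0,"ay":-0.004,"az":0,"tx":0,"ty":115,"tz":0.5,"jaw":0.6},
  {"ax":0,"ay":-0.004,"az":0,"tx":0,"ty":135,"tz":0.5,"jaw":0.6},
  {"ax":0,"ay":-0.004,"az":0,"tx":0,"ty":146,"tz":0.5,"jaw":0.6},
  {"ax":0,"ay":-0.004,"az":0,"tx":0,"ty":147,"tz":0.5,"jaw":0.6},
  {"ax":0,"ay":-0.004,"az":0,"tx":0,"ty":147,"tz":0.5,"jaw":0.6},
], force=40)

```text
clock: 3.6
tool_pos: [0.6268, 0.1786, 0.0255]
tcp_rot: [-1.572, -0.001, 1.125]
force: [0.3, 0.5, -0.3]
width: 0.0512
```

Run:
```python
from h import *
g=get_image('wrist'); show(g,'pics/e_wrist.png'); st()
```

```text
clock 3.65 [0.6272 0.1784 0.0259] [-1.5722 -0.0017  1.1246] w 0.0514 f [-0.2   0.27  0.55]
```

View pics/e_wrist.png

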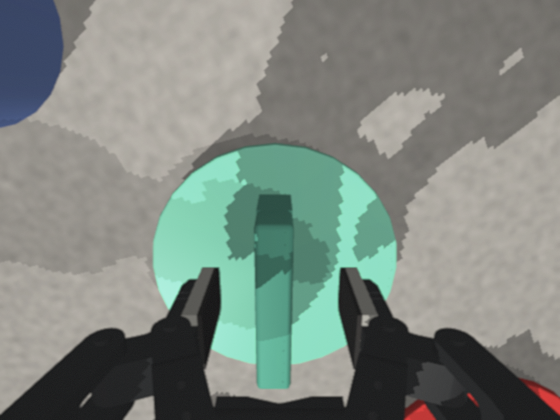

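Request:
step_arm([
  {"ax":0,"ay":0,"az":0,"tx":0,"ty":0,"tz":0,"jaw":0.4},
  {"ax":0,"ay":0,"az":0,"tx":0,"ty":0,"tz":0,"jaw":0.25},
  {"ax":0,"ay":0,"az":0,"tx":0,"ty":0,"tz":0,"jaw":0},
  {"ax":0,"ay":0,"az":0,"tx":0,"ty":0,"tz":0,"jaw":0},
  {"ax":0,"ay":0,"az":0,"tx":0,"ty":0,"tz":0,"jaw":0},
  {"ax":0,"ay":0,"az":0,"tx":0,"ty":0,"tz":0,"jaw":0},
  {"ax":0,"ay":0,"az":0,"tx":0,"ty":0,"tz":0,"jaw":0},
], force=50)

```text
clock: 4.35
tool_pos: [0.627, 0.1779, 0.0253]
tcp_rot: [-1.572, -0.001, 1.124]
force: [-1.1, -0.7, 5.6]
width: 0.0134
```

Request:
step_arm([
  {"ax":0,"ay":0,"az":0,"tx":0,"ty":-5,"tz":0,"jaw":0},
  {"ax":0,"ay":0,"az":0,"tx":0,"ty":-15,"tz":0,"jaw":0},
  {"ax":0,"ay":0,"az":0,"tx":0,"ty":-35,"tz":0,"jaw":0},
  {"ax":0,"ay":0,"az":0,"tx":0,"ty":-60,"tz":0,"jaw":0},
  {"ax":0,"ay":0,"az":0,"tx":0,"ty":-85,"tz":0,"jaw":0},
  {"ax":0,"ay":0,"az":0,"tx":0,"ty":-110,"tz":0,"jaw":0},
  {"ax":0,"ay":0,"az":0,"tx":0,"ty":-135,"tz":0,"jaw":0},
  {"ax":0,"ay":0,"az":0,"tx":0,"ty":-155,"tz":0,"jaw":0},
  {"ax":0,"ay":0,"az":0,"tx":0,"ty":-165,"tz":0,"jaw":0},
  {"ax":0,"ay":0,"az":0,"tx":0,"ty":-165,"tz":0,"jaw":0},
  {"ax":0,"ay":0,"az":0,"tx":0,"ty":-165,"tz":0,"jaw":0},
])

```text
clock: 5.45
tool_pos: [0.6259, 0.1777, 0.1885]
tcp_rot: [-1.57, 0.001, 1.124]
force: [0.2, -0.1, -1.9]
width: 0.0135
```

Run:
```python
from h import *
g=get_image('wrist'); show(g,'pics/f_wrist.png'); st(); np.savez('pics/f.npz',**g)
togo([.438,-.214,.19],1.124)
togo([.438,-.214,.19],.4)
# find lid disc plane
s=observe();Rc=Ro.from_euler('xyz',s['tcp_rot'])
hsv=cv2.cvtColor(g['frame'],cv2.COLOR_RGB2HSV)
m=(np.abs(hsv[:,:,0].astype(int)-80)<12)&(hsv[:,:,1]>70)&(g['depth']>0)&(g['depth']<.4)
T=Rc.inv().apply(cloud(g,m)-s['tool_pos'])
print(len(T)); print(np.percentile(T,[2,50,98],axis=0).round(4))
```

```text
clock 5.5 [0.6257 0.1776 0.188 ] [-1.5694e+00  1.4000e-03  1.1241e+00] w 0.0131 f [ 0.42 -0.38 -2.18]
t(mm) [-4.343e+02 -1.400e+00  1.000e-01] a [-0.0014  0.0001 -0.0014] ndeg 0.1 j7 0.88
t(mm) [-4.343e+02 -1.400e+00  1.000e-01] a [-0.0009  0.7241 -0.0018] ndeg 41.5 j7 0.88
36246
[[-0.0512 -0.0278 -0.0317]
 [ 0.0008  0.0108  0.0178]
 [ 0.0559  0.0126  0.0553]]
```

View pics/f_wrist.png

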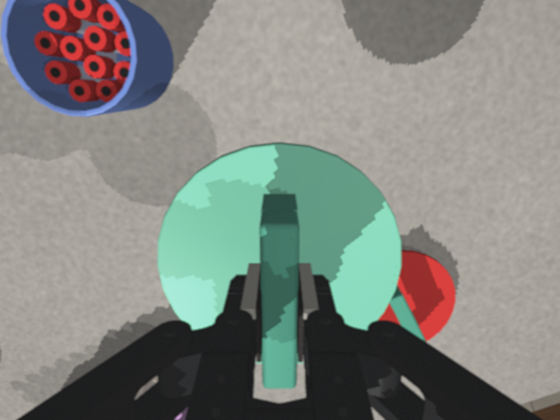

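Request:
step_arm([
  {"ax":0,"ay":0,"az":0,"tx":-8,"ty":0,"tz":0,"jaw":0},
  {"ax":0,"ay":0,"az":0,"tx":-25,"ty":0,"tz":0,"jaw":0},
  {"ax":0,"ay":0,"az":0,"tx":-50,"ty":0,"tz":0,"jaw":0},
  {"ax":0,"ay":0,"az":0,"tx":-80,"ty":0,"tz":0,"jaw":0},
  {"ax":0,"ay":0,"az":0,"tx":-115,"ty":0,"tz":0,"jaw":0},
  {"ax":0,"ay":0,"az":0,"tx":-150,"ty":0,"tz":0,"jaw":0},
  {"ax":0,"ay":0,"az":0,"tx":-185,"ty":0,"tz":0,"jaw":0},
  {"ax":0,"ay":0,"az":0,"tx":-220,"ty":0,"tz":0,"jaw":0},
  {"ax":0,"ay":0,"az":0,"tx":-255,"ty":0,"tz":0,"jaw":0},
  {"ax":0,"ay":0,"az":0,"tx":-290,"ty":0,"tz":0,"jaw":0},
  {"ax":0,"ay":0,"az":0,"tx":-325,"ty":0,"tz":0,"jaw":0},
  {"ax":0,"ay":0,"az":0,"tx":-355,"ty":0,"tz":0,"jaw":0},
  {"ax":0,"ay":0,"az":0,"tx":-385,"ty":0,"tz":0,"jaw":0},
  {"ax":0,"ay":0,"az":0,"tx":-408,"ty":0,"tz":0,"jaw":0},
  {"ax":0,"ay":0,"az":0,"tx":-425,"ty":0,"tz":0,"jaw":0},
  {"ax":0,"ay":0,"az":0,"tx":-433,"ty":0,"tz":0,"jaw":0},
  {"ax":0,"ay":0,"az":0,"tx":-434,"ty":0,"tz":0,"jaw":0},
  {"ax":0,"ay":0,"az":0,"tx":-434,"ty":0,"tz":0,"jaw":0},
  {"ax":0,"ay":0,"az":0,"tx":-434,"ty":0,"tz":0,"jaw":0},
])

```text
clock: 7.4
tool_pos: [0.4392, -0.2127, 0.1892]
tcp_rot: [-1.571, -0.0, 1.125]
force: [-0.8, -0.3, -0.6]
width: 0.0131
```

Run:
```python
from h import *
st(); togo([.438,-.214,.15],1.124)
ims=[]
for cam in ['scene','top','wrist']:
    g=get_image(cam); np.savez(f'pics/g_{cam}.npz',**g); ims.append(g['frame'])
    P=cloud(g,g['depth']>0); d=np.hypot(P[:,0]-.438,P[:,1]+.214)
    for nm,lo,hi in (('disc',.168,.181),('rim',.104,.114)):
        m=(d<.075)&(P[:,2]>lo)&(P[:,2]<hi); Q=P[m]
        if len(Q)>20: print(cam,nm,len(Q),Q.min(0).round(4),Q.max(0).round(4))
cr=[cv2.resize(ims[0][90:240,210:410],(400,300)),cv2.resize(ims[1][210:360,270:470],(400,300))]
cv2.imwrite('pics/g.png',np.hstack(cr)[:,:,::-1]); cv2.imwrite('pics/g_w.png',ims[2][:,:,::-1])
```

```text
clock 7.4 [ 0.4392 -0.2127  0.1892] [-1.5705e+00 -4.0000e-04  1.1253e+00] w 0.0131 f [-0.78 -0.35 -0.6 ]
t(mm) [-1.7 39.2  0.5] a [-0.0003  0.0013  0.0004] ndeg 0.1 j7 1.59
scene disc 424 [ 0.3834 -0.2703  0.1693] [ 0.4983 -0.1542  0.181 ]
scene rim 101 [ 0.3828 -0.2649  0.1041] [ 0.4957 -0.158   0.1139]
top disc 591 [ 0.3823 -0.231   0.1699] [ 0.4962 -0.1541  0.181 ]
top rim 53 [ 0.3844 -0.2047  0.1042] [ 0.465  -0.1597  0.113 ]
wrist disc 28567 [ 0.3796 -0.2692  0.1726] [ 0.4934 -0.1535  0.1809]
wrist rim 940 [ 0.3801 -0.239   0.104 ] [ 0.4144 -0.1632  0.1114]
```

View pics/g.png

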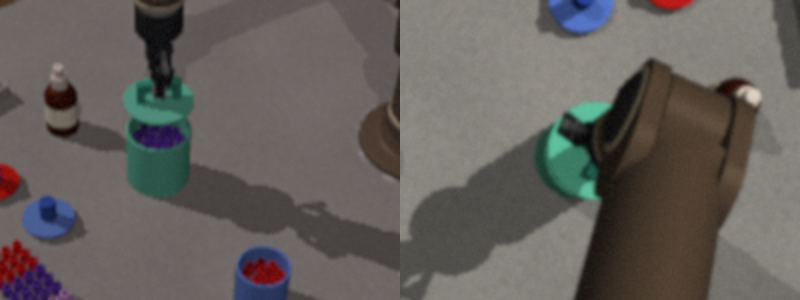

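View pics/g_w.png

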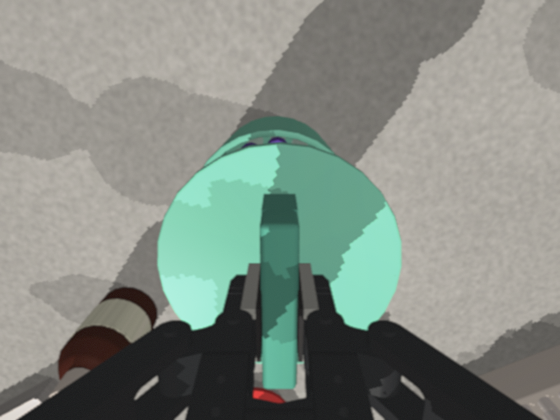

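Run:
```python
from h import *
def L(f): return dict(np.load(f))
def hull(Q):
    h=cv2.convexHull((Q[:,:2]*1000).astype(np.float32))[:,0]/1000; return h
def fixr(P,r):
    from scipy.optimize import least_squares
    return least_squares(lambda p:np.hypot(P[:,0]-p[0],P[:,1]-p[1])-r,P.mean(0),loss='soft_l1',f_scale=.002).x
for f,lo,hi,r,nm in [('pics/a_scene.npz',.106,.114,.055,'rim0'),('pics/a_top.npz',.106,.114,.055,'rim0'),('pics/g_scene.npz',.106,.113,.055,'rim now'),('pics/g_scene.npz',.170,.180,.058,'disc'),('pics/g_top.npz',.170,.180,.058,'disc'),('pics/g_wrist.npz',.170,.180,.058,'disc'),('pics/g_wrist.npz',.106,.113,.055,'rim')]:
    g=L(f);P=cloud(g,g['depth']>0);d=np.hypot(P[:,0]-.438,P[:,1]+.214)
    Q=P[(d<.068)&(P[:,2]>lo)&(P[:,2]<hi)]; Q[:,:2]
    # outermost point per angle bin
    a=np.arctan2(Q[:,1]+.214,Q[:,0]-.438); dd=np.hypot(Q[:,0]-.438,Q[:,1]+.214); b=(a/0.1).round().astype(int)
    o=np.array([Q[b==k][dd[b==k].argmax()] for k in np.unique(b)]); o=o[np.hypot(o[:,0]-.438,o[:,1]+.214)>.047]
    print(f,nm,len(o),fixr(o[:,:2],r).round(4), fitc(o[:,:2]).round(4))
g=L('pics/g_wrist.npz');P=cloud(g,g['depth']>0);d=np.hypot(P[:,0]-.438,P[:,1]+.214);Q=P[(d<.05)&(P[:,2]>.168)&(P[:,2]<.181)]
A=np.c_[Q[:,:2],np.ones(len(Q))];k=np.linalg.lstsq(A,Q[:,2],rcond=None)[0];print('tilt',k,A.mean(0)@k)
```

```text
pics/a_scene.npz rim0 56 [ 0.4386 -0.2143] [ 0.4385 -0.2143  0.0539]
pics/a_top.npz rim0 63 [ 0.4375 -0.2142] [ 0.4375 -0.2142  0.0541]
pics/g_scene.npz rim now 37 [ 0.4376 -0.2145] [ 0.4384 -0.2134  0.0536]
pics/g_scene.npz disc 48 [ 0.4402 -0.2129] [ 0.4408 -0.2122  0.0564]
pics/g_top.npz disc 35 [ 0.4398 -0.2124] [ 0.4402 -0.2108  0.0566]
pics/g_wrist.npz disc 49 [ 0.4375 -0.2114] [ 0.4371 -0.2113  0.0575]
pics/g_wrist.npz rim 17 [ 0.4352 -0.214 ] [ 0.4348 -0.2138  0.0546]
tilt [-0.00101536  0.00027001  0.17828644] 0.17779921915571906
```

Run:
```python
from h import *
st()
```

```text
clock 7.55 [ 0.4392 -0.2129  0.1892] [-1.5707e+00 -1.0000e-04  1.1254e+00] w 0.0131 f [ 0.92  0.06 -1.18]
```

Request:
step_arm([
  {"ax":0,"ay":0,"az":0,"tx":-2.5,"ty":5,"tz":1,"jaw":0},
  {"ax":0,"ay":0,"az":0,"tx":-2.5,"ty":15,"tz":1,"jaw":0},
  {"ax":0,"ay":0,"az":0,"tx":-2.5,"ty":28,"tz":1,"jaw":0},
  {"ax":0,"ay":0,"az":0,"tx":-2.5,"ty":38,"tz":1,"jaw":0},
  {"ax":0,"ay":0,"az":0,"tx":-2.5,"ty":44,"tz":1,"jaw":0},
  {"ax":0,"ay":0,"az":0,"tx":-2.5,"ty":47,"tz":1,"jaw":0},
  {"ax":0,"ay":0,"az":0,"tx":-2.5,"ty":50,"tz":1,"jaw":0},
  {"ax":0,"ay":0,"az":0,"tx":-2.5,"ty":50,"tz":1,"jaw":0},
])

```text
clock: 8.35
tool_pos: [0.4369, -0.2155, 0.1391]
tcp_rot: [-1.571, 0.0, 1.124]
force: [-0.7, -0.5, -2.4]
width: 0.0129
```

Request:
step_arm([
  {"ax":0,"ay":0,"az":0,"tx":0,"ty":2,"tz":0,"jaw":0},
  {"ax":0,"ay":0,"az":0,"tx":0,"ty":4,"tz":0,"jaw":0},
  {"ax":0,"ay":0,"az":0,"tx":0,"ty":6,"tz":0,"jaw":0},
  {"ax":0,"ay":0,"az":0,"tx":0,"ty":7,"tz":0,"jaw":0},
  {"ax":0,"ay":0,"az":0,"tx":0,"ty":8,"tz":0,"jaw":0},
  {"ax":0,"ay":0,"az":0,"tx":0,"ty":8,"tz":0,"jaw":0},
])

```text
clock: 8.95
tool_pos: [0.4369, -0.2154, 0.1312]
tcp_rot: [-1.571, -0.0, 1.124]
force: [-0.2, 0.3, -1.9]
width: 0.0127
```

Run:
```python
from h import *
st()
g=get_image('wrist');show(g,'pics/i_w.png');g=get_image('scene'); cv2.imwrite('pics/i_s.png',cv2.resize(g['frame'][90:240,210:410,::-1],(600,450)))
```

```text
clock 8.95 [ 0.4369 -0.2154  0.1312] [-1.5707 -0.      1.124 ] w 0.0127 f [-0.25  0.28 -1.92]
```

View pics/i_s.png

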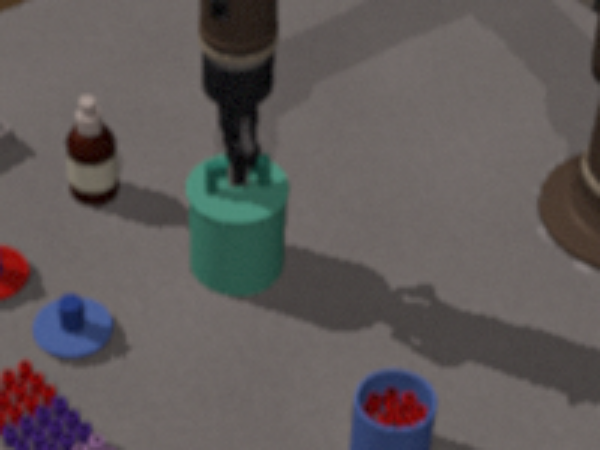

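View pics/i_w.png

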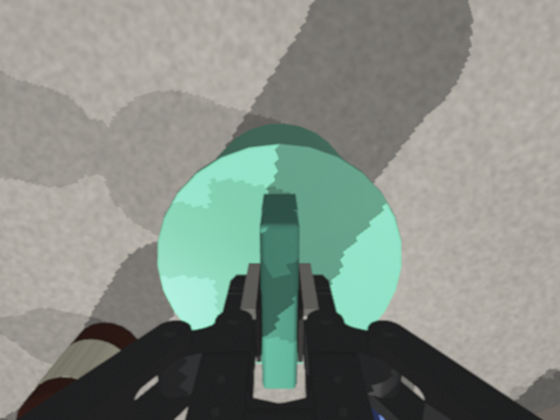

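Collar has entered the mouth with no contact force. About 4 mm remain.

Request:
step_arm([
  {"ax":0,"ay":0,"az":0,"tx":0,"ty":1,"tz":0,"jaw":0},
  {"ax":0,"ay":0,"az":0,"tx":0,"ty":2,"tz":0,"jaw":0},
  {"ax":0,"ay":0,"az":0,"tx":0,"ty":3,"tz":0,"jaw":0},
  {"ax":0,"ay":0,"az":0,"tx":0,"ty":3.5,"tz":0,"jaw":0},
  {"ax":0,"ay":0,"az":0,"tx":0,"ty":4,"tz":0,"jaw":0},
  {"ax":0,"ay":0,"az":0,"tx":0,"ty":4,"tz":0,"jaw":0},
])

```text
clock: 9.65
tool_pos: [0.4369, -0.2155, 0.1273]
tcp_rot: [-1.571, -0.0, 1.124]
force: [0.7, -0.6, -1.5]
width: 0.0132
```

Request:
step_arm([
  {"ax":0,"ay":0,"az":0,"tx":0,"ty":0.5,"tz":0,"jaw":0},
  {"ax":0,"ay":0,"az":0,"tx":0,"ty":1,"tz":0,"jaw":0},
  {"ax":0,"ay":0,"az":0,"tx":0,"ty":1,"tz":0,"jaw":0},
])

```text
clock: 9.95
tool_pos: [0.437, -0.2155, 0.1271]
tcp_rot: [-1.571, -0.001, 1.124]
force: [-3.9, 1.8, 10.5]
width: 0.0131
```

Request:
step_arm([
  {"ax":0,"ay":0,"az":0,"tx":0,"ty":-0.8,"tz":0,"jaw":0},
  {"ax":0,"ay":0,"az":0,"tx":0,"ty":-0.8,"tz":0,"jaw":0.3},
  {"ax":0,"ay":0,"az":0,"tx":0,"ty":-0.8,"tz":0,"jaw":0.5},
  {"ax":0,"ay":0,"az":0,"tx":0,"ty":-0.8,"tz":0,"jaw":0.6},
  {"ax":0,"ay":0,"az":0,"tx":0,"ty":-5,"tz":0,"jaw":0.6},
  {"ax":0,"ay":0,"az":0,"tx":0,"ty":-20,"tz":0,"jaw":0.6},
  {"ax":0,"ay":0,"az":0,"tx":0,"ty":-45,"tz":0,"jaw":0.6},
  {"ax":0,"ay":0,"az":0,"tx":0,"ty":-75,"tz":0,"jaw":0.7},
  {"ax":0,"ay":0,"az":0,"tx":0,"ty":-95,"tz":0,"jaw":0.7},
  {"ax":0,"ay":0,"az":0,"tx":0,"ty":-95,"tz":0,"jaw":0.7},
])

```text
clock: 10.95
tool_pos: [0.4384, -0.2163, 0.2242]
tcp_rot: [-1.576, -0.001, 1.124]
force: [-0.5, 0.6, -0.9]
width: 0.0594
```

Run:
```python
from h import *
st()
togo([.6525,-.2330,.17],1.124); togo([.6525,-.2330,.17],.8)
g=get_image('wrist');show(g,'pics/j_w.png')
P=cloud(g,g['depth']>0);d=np.hypot(P[:,0]-.436,P[:,1]+.214);Q=P[(d<.05)&(P[:,2]>.108)&(P[:,2]<.122)]
A=np.c_[Q[:,:2],np.ones(len(Q))];k=np.linalg.lstsq(A,Q[:,2],rcond=None)[0];print('tilt',k,A.mean(0)@k)
```

```text
clock 10.95 [ 0.4384 -0.2163  0.2242] [-1.5759e+00 -1.1000e-03  1.1238e+00] w 0.0594 f [-0.5   0.59 -0.87]
t(mm) [  77.4   55.3 -200. ] a [ 0.0051 -0.0002  0.0011] ndeg 0.3 j7 1.58
t(mm) [  77.4   55.3 -200. ] a [0.0049 0.3238 0.0019] ndeg 18.6 j7 1.58
tilt [-0.0002723  -0.00014949  0.1159128 ] 0.11582675215205168
```

View pics/j_w.png

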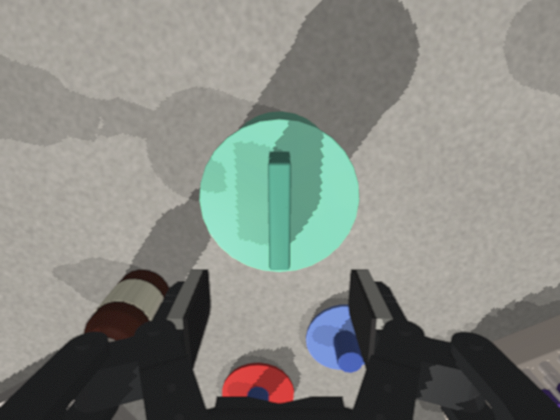

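Request:
step_arm([
  {"ax":0,"ay":0,"az":0,"tx":4,"ty":0,"tz":-10,"jaw":0.7},
  {"ax":0,"ay":0,"az":0,"tx":12,"ty":0,"tz":-30,"jaw":0.7},
  {"ax":0,"ay":0,"az":0,"tx":23,"ty":0,"tz":-60,"jaw":0.7},
  {"ax":0,"ay":0,"az":0,"tx":37,"ty":5,"tz":-95,"jaw":0.7},
  {"ax":0,"ay":0,"az":0,"tx":50,"ty":15,"tz":-130,"jaw":0.7},
  {"ax":0,"ay":0,"az":0,"tx":62,"ty":30,"tz":-162,"jaw":0.7},
  {"ax":0,"ay":0,"az":0,"tx":71,"ty":45,"tz":-185,"jaw":0.7},
  {"ax":0,"ay":0,"az":0,"tx":76,"ty":53,"tz":-197,"jaw":0.7},
  {"ax":0,"ay":0,"az":0,"tx":77,"ty":55,"tz":-200,"jaw":0.7},
  {"ax":0,"ay":0,"az":0,"tx":77,"ty":55,"tz":-200,"jaw":0.7},
  {"ax":0,"ay":0,"az":0,"tx":77,"ty":55,"tz":-200,"jaw":0.7},
])

```text
clock: 12.1
tool_pos: [0.6498, -0.233, 0.167]
tcp_rot: [-1.571, 0.0, 1.123]
force: [0.1, -0.2, -0.9]
width: 0.0596
```

Run:
```python
from h import *
g,Q=lidtop('wrist',(.652,-.233),r=.03,fn='pics/k_w.png'); st(); togo([.6525,-.2330,.025],1.124); print(cv2.minEnclosingCircle((Q[:,:2]*1000).astype(np.float32)))
```

```text
wrist 1037 [ 0.6494 -0.2323  0.0515] ang 2.788 sd [0.0068 0.007 ] rect ((650.0968627929688, -232.48880004882812), (26.255718231201172, 27.350248336791992), 64.2091293334961)
clock 12.15 [ 0.6499 -0.233   0.1674] [-1.5717e+00 -2.0000e-04  1.1231e+00] w 0.0596 f [-0.26 -0.58  0.42]
t(mm) [  1.  142.4  -2.2] a [ 0.0009 -0.0009  0.0002] ndeg 0.1 j7 1.58
((650.0385131835938, -232.5244903564453), 13.86417293548584)
```

View pics/k_w.png

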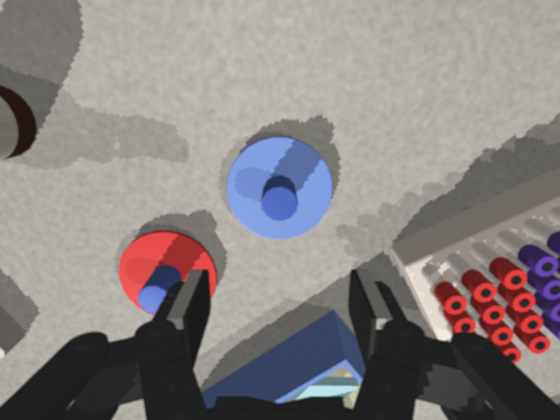

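Request:
step_arm([
  {"ax":0,"ay":0,"az":0,"tx":1,"ty":20,"tz":-2,"jaw":0.7},
  {"ax":0,"ay":0,"az":0,"tx":1,"ty":50,"tz":-2,"jaw":0.7},
  {"ax":0,"ay":0,"az":0,"tx":1,"ty":85,"tz":-2,"jaw":0.7},
  {"ax":0,"ay":0,"az":0,"tx":1,"ty":115,"tz":-2,"jaw":0.7},
  {"ax":0,"ay":0,"az":0,"tx":1,"ty":134,"tz":-2,"jaw":0.7},
  {"ax":0,"ay":0,"az":0,"tx":1,"ty":143,"tz":-2,"jaw":0.7},
  {"ax":0,"ay":0,"az":0,"tx":1,"ty":144,"tz":-2,"jaw":0.7},
  {"ax":0,"ay":0,"az":0,"tx":1,"ty":144,"tz":-2,"jaw":0.7},
])

```text
clock: 12.95
tool_pos: [0.6534, -0.2328, 0.0237]
tcp_rot: [-1.573, -0.0, 1.124]
force: [0.3, 0.3, 0.9]
width: 0.06
```

Run:
```python
from h import *
g=get_image('wrist');show(g,'pics/l_w.png');st()
```

```text
clock 13.0 [ 0.6537 -0.2329  0.024 ] [-1.5732e+00 -5.0000e-04  1.1239e+00] w 0.06 f [ 0.53 -0.42  0.27]
```

View pics/l_w.png

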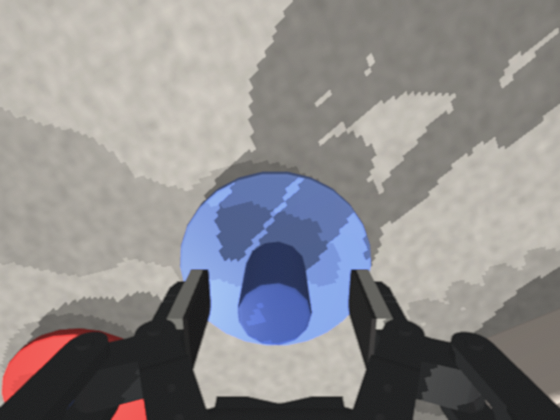

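Request:
step_arm([
  {"ax":0,"ay":0,"az":0,"tx":0,"ty":0,"tz":0,"jaw":0.5},
  {"ax":0,"ay":0,"az":0,"tx":0,"ty":0,"tz":0,"jaw":0.38},
  {"ax":0,"ay":0,"az":0,"tx":0,"ty":0,"tz":0,"jaw":0.2},
  {"ax":0,"ay":0,"az":0,"tx":0,"ty":0,"tz":0,"jaw":0.1},
  {"ax":0,"ay":0,"az":0,"tx":0,"ty":0,"tz":0,"jaw":0.1},
  {"ax":0,"ay":0,"az":0,"tx":0,"ty":0,"tz":0,"jaw":0.1},
], force=60)

```text
clock: 13.6
tool_pos: [0.6534, -0.2327, 0.0235]
tcp_rot: [-1.572, -0.0, 1.124]
force: [-1.4, -0.0, 5.9]
width: 0.0264
```

Request:
step_arm([
  {"ax":0,"ay":0,"az":0,"tx":0,"ty":-5,"tz":0,"jaw":0.1},
  {"ax":0,"ay":0,"az":0,"tx":0,"ty":-15,"tz":0,"jaw":0.1},
  {"ax":0,"ay":0,"az":0,"tx":0,"ty":-35,"tz":0,"jaw":0.1},
  {"ax":0,"ay":0,"az":0,"tx":0,"ty":-60,"tz":0,"jaw":0.1},
  {"ax":0,"ay":0,"az":0,"tx":0,"ty":-85,"tz":0,"jaw":0.1},
  {"ax":0,"ay":0,"az":0,"tx":0,"ty":-110,"tz":0,"jaw":0.1},
  {"ax":0,"ay":0,"az":0,"tx":0,"ty":-130,"tz":0,"jaw":0.1},
  {"ax":0,"ay":0,"az":0,"tx":0,"ty":-145,"tz":0,"jaw":0.1},
  {"ax":0,"ay":0,"az":0,"tx":0,"ty":-150,"tz":0,"jaw":0.1},
  {"ax":0,"ay":0,"az":0,"tx":0,"ty":-150,"tz":0,"jaw":0.1},
  {"ax":0,"ay":0,"az":0,"tx":0,"ty":-150,"tz":0,"jaw":0.1},
])

```text
clock: 14.7
tool_pos: [0.6522, -0.2321, 0.1712]
tcp_rot: [-1.569, 0.0, 1.124]
force: [-0.2, 0.6, -1.1]
width: 0.0264
```

Run:
```python
from h import *
g=get_image('wrist');show(g,'pics/m_w.png');st()
togo([.477,.105,.17],1.124)
s=observe();Rc=Ro.from_euler('xyz',s['tcp_rot'])
hsv=cv2.cvtColor(g['frame'],cv2.COLOR_RGB2HSV)
m=(np.abs(hsv[:,:,0].astype(int)-112)<12)&(hsv[:,:,1]>90)&(g['depth']>0)
P=cloud(g,m); c=s['tool_pos'];d=np.hypot(P[:,0]-c[0],P[:,1]-c[1]);Q=P[(d<.048)&(P[:,2]<c[2]-.006)&(P[:,2]>c[2]-.03)]
m=np.median(Q[:,2]);Q=Q[np.abs(Q[:,2]-m)<.004];A=np.c_[Q[:,:2],np.ones(len(Q))];k=np.linalg.lstsq(A,Q[:,2],rcond=None)[0];print(len(Q),'tilt',k,A.mean(0)@k-c[2])
```

```text
clock 14.75 [ 0.6521 -0.2321  0.1709] [-1.5687e+00  3.0000e-04  1.1241e+00] w 0.0264 f [-0.94  0.07 -1.58]
t(mm) [228.3   1.5 303.6] a [-0.0021  0.0001 -0.0003] ndeg 0.1 j7 1.58
14895 tilt [-0.00132995  0.00098356  0.16256197] -0.009396612754653505
```

View pics/m_w.png

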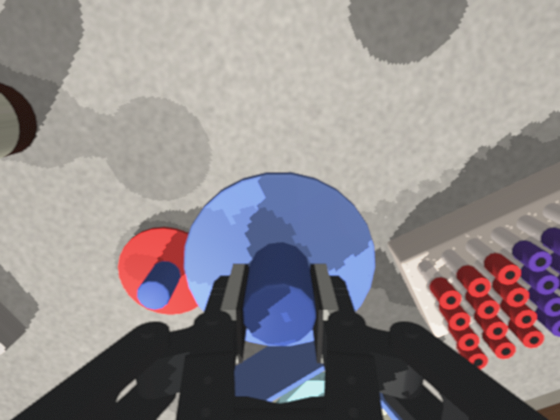

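Request:
step_arm([
  {"ax":0,"ay":0,"az":0,"tx":5,"ty":0,"tz":6.5,"jaw":0.1},
  {"ax":0,"ay":0,"az":0,"tx":15,"ty":0,"tz":20,"jaw":0.1},
  {"ax":0,"ay":0,"az":0,"tx":30,"ty":0,"tz":40,"jaw":0.1},
  {"ax":0,"ay":0,"az":0,"tx":50,"ty":0,"tz":66,"jaw":0.1},
  {"ax":0,"ay":0,"az":0,"tx":72,"ty":0,"tz":96,"jaw":0.1},
  {"ax":0,"ay":0,"az":0,"tx":95,"ty":0,"tz":126,"jaw":0.1},
  {"ax":0,"ay":0,"az":0,"tx":118,"ty":0,"tz":157,"jaw":0.1},
  {"ax":0,"ay":0,"az":0,"tx":140,"ty":0,"tz":187,"jaw":0.1},
  {"ax":0,"ay":0,"az":0,"tx":162,"ty":0,"tz":216,"jaw":0.1},
  {"ax":0,"ay":0,"az":0,"tx":183,"ty":0,"tz":244,"jaw":0.1},
  {"ax":0,"ay":0,"az":0,"tx":201,"ty":0,"tz":268,"jaw":0.1},
  {"ax":0,"ay":0,"az":0,"tx":215,"ty":0,"tz":286,"jaw":0.1},
  {"ax":0,"ay":0,"az":0,"tx":224,"ty":0,"tz":299,"jaw":0.1},
  {"ax":0,"ay":0,"az":0,"tx":228,"ty":0,"tz":304,"jaw":0.1},
  {"ax":0,"ay":0,"az":0,"tx":228,"ty":0,"tz":304,"jaw":0.1},
  {"ax":0,"ay":0,"az":0,"tx":228,"ty":0,"tz":304,"jaw":0.1},
  {"ax":0,"ay":0,"az":0,"tx":228,"ty":0,"tz":304,"jaw":0.1},
])

```text
clock: 16.45
tool_pos: [0.4775, 0.1035, 0.1722]
tcp_rot: [-1.571, 0.0, 1.123]
force: [-0.8, -0.6, -1.8]
width: 0.0262
```

```bash
cat > n.py <<'E'
from h import *
from scipy.optimize import least_squares
st(); s=observe(); c=s['tool_pos']; zd=c[2]-.0094
ims=[]
def L(f): return dict(np.load(f))
def edge(g,ctr,lo,hi,r,nm):
    P=cloud(g,g['depth']>0);dd=np.hypot(P[:,0]-ctr[0],P[:,1]-ctr[1])
    m=(dd<r+.010)&(P[:,2]>lo)&(P[:,2]<hi);Q=P[m];dd=dd[m]
    if len(Q)<20: print(nm,'few');return
    b=(np.arctan2(Q[:,1]-ctr[1],Q[:,0]-ctr[0])/.1).round().astype(int)
    o=np.array([Q[b==k][dd[b==k].argmax()] for k in np.unique(b)]);o=o[np.hypot(o[:,0]-ctr[0],o[:,1]-ctr[1])>r-.007][:,:2]
    print(nm,len(o),least_squares(lambda p:np.hypot(o[:,0]-p[0],o[:,1]-p[1])-r,o.mean(0),loss='soft_l1',f_scale=.002).x.round(4),fitc(o).round(4))
for cam in ['scene','top','wrist']:
    if cam!='wrist': edge(L(f'pics/a_{cam}.npz'),(.477,.105),.081,.089,.042,cam+' rim0')
    g=get_image(cam); ims.append(g['frame'])
    edge(g,(.477,.105),.081,.088,.042,cam+' rim')
    edge(g,c[:2],zd-.006,zd+.003,.045,cam+' disc')
cr=[cv2.resize(ims[0][170:320,240:440],(400,300)),cv2.resize(ims[1][210:360,140:340],(400,300))]
cv2.imwrite('pics/n.png',np.hstack(cr)[:,:,::-1]); cv2.imwrite('pics/n_w.png',ims[2][:,:,::-1])
st()
E
python3 n.py
```

```text
clock 16.45 [0.4775 0.1035 0.1722] [-1.5711e+00  3.0000e-04  1.1225e+00] w 0.0262 f [-0.77 -0.61 -1.75]
scene rim0 58 [0.4778 0.1052] [0.4779 0.1053 0.0408]
scene rim 43 [0.4772 0.1051] [0.4778 0.1057 0.0408]
scene disc 49 [0.4778 0.1037] [0.4787 0.1044 0.0434]
top rim0 59 [0.4764 0.1052] [0.4763 0.1052 0.0409]
top rim few
top disc few
wrist rim 25 [0.4743 0.1056] [0.4737 0.1058 0.0415]
wrist disc 52 [0.4753 0.1052] [0.4753 0.1053 0.0447]
clock 16.6 [0.4774 0.1038 0.1722] [-1.5709e+00  2.0000e-04  1.1227e+00] w 0.0264 f [-0.38 -0.15 -1.4 ]
```

View pics/n.png

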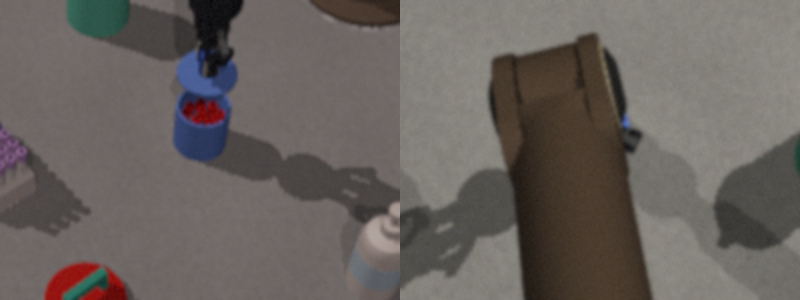

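View pics/n_w.png

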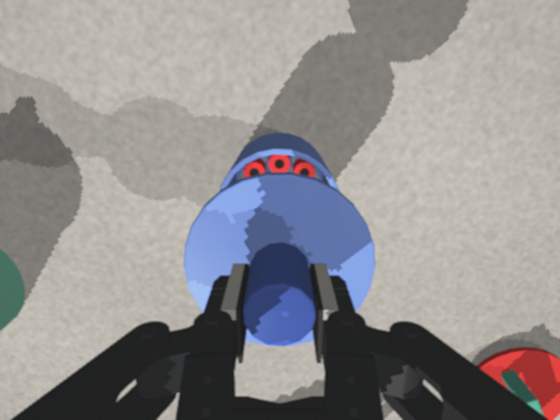

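Request:
step_arm([
  {"ax":0,"ay":0,"az":0,"tx":0.7,"ty":5,"tz":0.9,"jaw":0.1},
  {"ax":0,"ay":0,"az":0,"tx":0.7,"ty":18,"tz":0.9,"jaw":0.1},
  {"ax":0,"ay":0,"az":0,"tx":0.7,"ty":34,"tz":0.9,"jaw":0.1},
  {"ax":0,"ay":0,"az":0,"tx":0.7,"ty":47,"tz":0.9,"jaw":0.1},
  {"ax":0,"ay":0,"az":0,"tx":0.7,"ty":55,"tz":0.9,"jaw":0.1},
  {"ax":0,"ay":0,"az":0,"tx":0.7,"ty":59,"tz":0.9,"jaw":0.1},
  {"ax":0,"ay":0,"az":0,"tx":0.7,"ty":61,"tz":0.9,"jaw":0.1},
  {"ax":0,"ay":0,"az":0,"tx":0.7,"ty":61,"tz":0.9,"jaw":0.1},
])

```text
clock: 17.4
tool_pos: [0.4768, 0.1056, 0.1114]
tcp_rot: [-1.571, -0.0, 1.124]
force: [-0.4, -0.2, -0.9]
width: 0.0262
```

```bash
sed -i 's/pics\/n/pics\/o/g' n.py; python3 n.py
```

```text
clock 17.4 [0.4768 0.1056 0.1114] [-1.5710e+00 -2.0000e-04  1.1239e+00] w 0.0262 f [-0.41 -0.24 -0.85]
scene rim0 58 [0.4778 0.1052] [0.4779 0.1053 0.0408]
scene rim 23 [0.4767 0.104 ] [0.4759 0.1032 0.0429]
scene disc 47 [0.4769 0.1054] [0.4777 0.1061 0.0433]
top rim0 59 [0.4764 0.1052] [0.4763 0.1052 0.0409]
top rim few
top disc few
wrist rim 10 [0.4741 0.1056] [0.4732 0.1059 0.0411]
wrist disc 52 [0.4748 0.1072] [0.4747 0.1072 0.0447]
clock 17.55 [0.477  0.1057 0.1118] [-1.5714e+00 -7.0000e-04  1.1240e+00] w 0.0267 f [ 0.08  0.49 -1.11]
```

View pics/o_w.png

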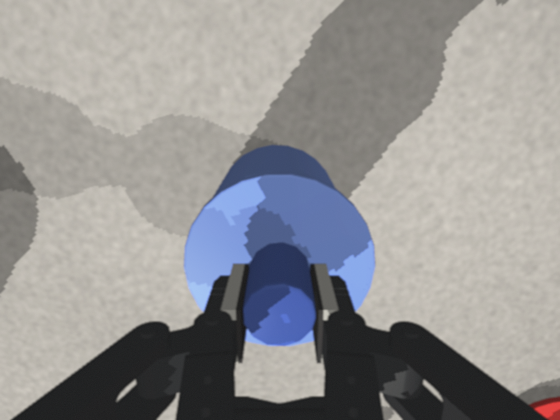

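Request:
step_arm([
  {"ax":0,"ay":0,"az":0,"tx":-0.6,"ty":2,"tz":-0.2,"jaw":0.1},
  {"ax":0,"ay":0,"az":0,"tx":-0.6,"ty":4,"tz":-0.2,"jaw":0.1},
  {"ax":0,"ay":0,"az":0,"tx":-0.6,"ty":6,"tz":-0.2,"jaw":0.1},
  {"ax":0,"ay":0,"az":0,"tx":-0.6,"ty":7.5,"tz":-0.2,"jaw":0.1},
  {"ax":0,"ay":0,"az":0,"tx":-0.6,"ty":9,"tz":-0.2,"jaw":0.1},
  {"ax":0,"ay":0,"az":0,"tx":-0.6,"ty":10,"tz":-0.2,"jaw":0.1},
  {"ax":0,"ay":0,"az":0,"tx":-0.6,"ty":10.5,"tz":-0.2,"jaw":0.1},
  {"ax":0,"ay":0,"az":0,"tx":-0.6,"ty":10.5,"tz":-0.2,"jaw":0.1},
])

```text
clock: 18.35
tool_pos: [0.4765, 0.1049, 0.1007]
tcp_rot: [-1.571, 0.0, 1.124]
force: [-0.5, -0.1, -1.5]
width: 0.0267
```

Request:
step_arm([
  {"ax":0,"ay":0,"az":0,"tx":0,"ty":0.5,"tz":0,"jaw":0.1},
  {"ax":0,"ay":0,"az":0,"tx":0,"ty":1,"tz":0,"jaw":0.1},
  {"ax":0,"ay":0,"az":0,"tx":0,"ty":1,"tz":0,"jaw":0.1},
])

```text
clock: 18.65
tool_pos: [0.4766, 0.105, 0.1004]
tcp_rot: [-1.571, -0.0, 1.124]
force: [-3.4, -0.6, 5.2]
width: 0.0262
```

Request:
step_arm([
  {"ax":0,"ay":0,"az":0,"tx":0,"ty":-0.5,"tz":0,"jaw":0.1},
  {"ax":0,"ay":0,"az":0,"tx":0,"ty":-0.5,"tz":0,"jaw":0.4},
  {"ax":0,"ay":0,"az":0,"tx":0,"ty":-0.5,"tz":0,"jaw":0.6},
  {"ax":0,"ay":0,"az":0,"tx":0,"ty":-0.5,"tz":0,"jaw":0.7},
  {"ax":0,"ay":0,"az":0,"tx":0,"ty":-5,"tz":0,"jaw":0.7},
  {"ax":0,"ay":0,"az":0,"tx":0,"ty":-20,"tz":0,"jaw":0.7},
  {"ax":0,"ay":0,"az":0,"tx":0,"ty":-45,"tz":0,"jaw":0.7},
  {"ax":0,"ay":0,"az":0,"tx":0,"ty":-75,"tz":0,"jaw":0.7},
  {"ax":0,"ay":0,"az":0,"tx":0,"ty":-100,"tz":0,"jaw":0.7},
  {"ax":0,"ay":0,"az":0,"tx":0,"ty":-120,"tz":0,"jaw":0.7},
  {"ax":0,"ay":0,"az":0,"tx":0,"ty":-140,"tz":0,"jaw":0.7},
  {"ax":0,"ay":0,"az":0,"tx":0,"ty":-150,"tz":0,"jaw":0.7},
  {"ax":0,"ay":0,"az":0,"tx":0,"ty":-150,"tz":0,"jaw":0.7},
])

```text
clock: 19.95
tool_pos: [0.4772, 0.1051, 0.251]
tcp_rot: [-1.572, -0.002, 1.124]
force: [0.1, -0.5, -0.2]
width: 0.0597
```

```bash
cat > p.py <<'E'
from h import *
st()
for cam in ['scene','top','wrist']:
    g=get_image(cam); show(g,f'pics/p_{cam}.png'); P=cloud(g,g['depth']>0)
    for nm,c,z,r in [('L',(.437,-.2145),.116,.058),('S',(.477,.105),.091,.045)]:
        d=np.hypot(P[:,0]-c[0],P[:,1]-c[1])
        Q=P[(d<r-.004)&(np.abs(P[:,2]-z)<.006)]
        if len(Q)<50: continue
        A=np.c_[Q[:,:2],np.ones(len(Q))];k=np.linalg.lstsq(A,Q[:,2],rcond=None)[0]
        E=P[(d<r+.01)&(np.abs(P[:,2]-z)<.006)]; B=P[(d<r+.01)&(P[:,2]<z-.012)&(P[:,2]>.02)]
        print(cam,nm,'tilt',k[:2].round(4),'z',(A.mean(0)@k).round(4),'disc mid',((E.min(0)+E.max(0))/2)[:2].round(4),(E.max(0)-E.min(0))[:2].round(3),'body',len(B),B.min(0).round(3),B.max(0).round(3))
    for n in ['pump_bottle','spray_bottle','tube_rack']:
        for o in outline_of(cam,n)[:1]: 
            print(cam,n,round(o['p'],2),np.round(o['rect']),cloud(g,o['pixels']).mean(0).round(3))
E
python3 p.py
```

```text
clock 19.95 [0.4772 0.1051 0.251 ] [-1.5724 -0.0021  1.124 ] w 0.0597 f [ 0.07 -0.48 -0.16]
scene L tilt [0.0073 0.0053] z 0.1156 disc mid [ 0.4394 -0.2127] [0.114 0.117] body 558 [ 0.398 -0.243  0.02 ] [ 0.498 -0.154  0.104]
scene S tilt [0.0173 0.008 ] z 0.0908 disc mid [0.4777 0.1053] [0.09 0.09] body 317 [0.45 0.08 0.02] [0.521 0.149 0.079]
scene pump_bottle 0.56 [435. 296.  43.  47.] [0.461 0.451 0.095]
scene spray_bottle 0.58 [240. 140.  20.  39.] [ 0.512 -0.403  0.068]
scene tube_rack 0.62 [228. 245.  59.  69.] [ 0.794 -0.045  0.066]
top L tilt [0.0065 0.0004] z 0.1158 disc mid [ 0.4376 -0.214 ] [0.112 0.114] body 112 [ 0.387 -0.195  0.02 ] [ 0.481 -0.159  0.089]
top pump_bottle 0.89 [108. 292.  46.  34.] [0.441 0.429 0.107]
top spray_bottle 0.73 [436. 258.  27.  26.] [ 0.5   -0.406  0.081]
top tube_rack 0.69 [295. 163.  74.  38.] [ 0.776 -0.063  0.067]
wrist S tilt [-0.0005  0.0007] z 0.0908 disc mid [0.4744 0.1065] [0.089 0.09 ] body 227 [0.432 0.089 0.02 ] [0.457 0.144 0.062]
wrist pump_bottle 0.43 [557.   7.   1.  14.] [0.449 0.409 0.004]
wrist tube_rack 0.67 [291. 385.  83.  34.] [0.737 0.002 0.026]
```

View pics/p_scene.png

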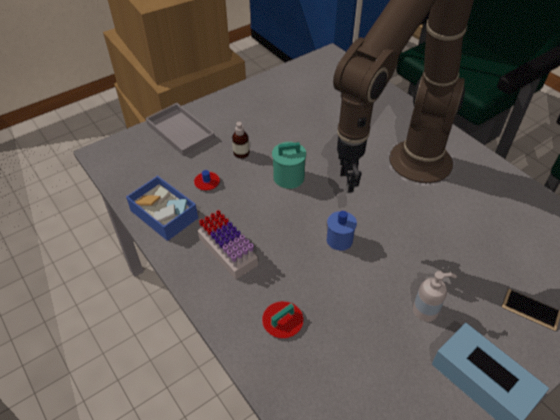

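View pics/p_wrist.png

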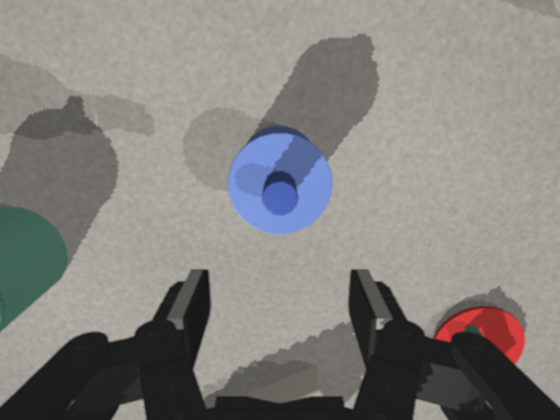

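In the scene view the mint lid sits on its canister at (290,165) and the blue lid on its own at (341,230). Both are level with their disc tops at seated height, the arm is clear, and the bystanders haven't moved.

```bash
python3 -c "
from h import *
st(); print(sign_off())"
```

```text
clock 20.55 [0.4765 0.1049 0.2496] [-1.5706e+00  2.0000e-04  1.1240e+00] w 0.0594 f [-0.25  0.59  0.63]
the job is handed in; nothing more can be done
None
```

Both canisters are closed and the job is handed in at about 20.5 s. I gripped the mint lid by its bar and the blue lid by its knob. I lowered each until its collar entered the mouth and it touched down lightly (about 10 N and 5 N), then let go and lifted clear. The two red look-alikes were left alone.

**Last checks:**
- **Seating:** the disc tops measured 0.1158 m (expected 0.116) and 0.0908 m (expected 0.091).
- **Level:** from the wrist camera, both lids tilt less than 0.001 rad. The scene camera gave up to about 0.02 rad for the small lid, still inside the 0.04 limit.
- **Centring:** from the top and scene cameras, the lids came out within about 2 mm of where the rims were measured at the start.
- **Surroundings:** the bottles and the rack measured within about 7 mm of their first readings, which is the spread of the measurements. The arm was clear with the gripper open, about 15 cm above the small lid.

**Disagreements:** the wrist camera read x about 2–3 mm lower than the other two throughout, so I relied on differences measured within one camera. The arm hid the small lid from the top camera, so that lid was checked only by the scene and wrist cameras. My first move call was refused as "invalid input" for rows with missing fields, and nothing moved.

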